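# Hang the hook-lipped parts bin on the rail stand

## Robot

A 6-joint arm with a two-finger parallel gripper is mounted at the origin on a cart in front of the work surface, level with it; the furniture and walls round the work are solid. World frame = base frame: x ahead of the robot, y to its left, z up, the work surface at z = 0. Lengths are in m, angles in rad, forces in N, time in s.
With the tool pointing down it reaches from about 0.35 to 0.975 m from the base axis. Payload 4.9 kg.
Tool frame: the origin (TCP) lies midway between the tips of the shut fingers; the grasp point (between the pads) lies 19 mm behind it; z points along the fingers, y is the line along which they close (so a half turn about z gives the same grasp; the last joint's range is limited). The gripper opens to 85 mm and grips with 20 to 120 N. Pads are 22 mm wide; open, the fingers measure 114 mm over their backs; the gripper's body (76 mm by 85 mm) begins 54 mm behind the grasp point. The pads swing forward as they close: fully open they stand 13 mm farther back than shut.
Start: joints at [1.139, 0.053, 1.613, -0, 1.476, -0.119], TCP at [0.192, 0.595, 0.231] pointing down, gripper open.
Joint ranges: [-3.01, 3.01], [-1.01, 2.22], [0.06, 2.58], [-1.02, 4.17], [0.09, 2.62], [-3.14, 3.14]. Speed limits (rad/s): [2.57, 2.57, 3.14, 3.14, 3.14, 3.14].

## Interface

Orientations are given as a unit quaternion [w, x, y, z].
In Python, from plant import * gives the robot as it stands.
- The arm moves only by the tool jog_arm, never from a script. Its argument "targets" is a list of rows, each a list of 3 entries, a list of its own where there are three numbers: the shift along the tool's x, y, z in units of 25 mm (1.0 is 25 mm), then the turn, a rotation vector about the tool's x, y, z in units of 8 degrees (1.0 is 8 degrees), then the opening in per cent of the stroke, from 0 (shut) to 100 (fully open). A call has 1 to 8 rows; each row is the pose to reach, as a shift and turn from the pose commanded when the call began, along the tool's axes at that moment; what a row does not reach only later rows make up. A row lasts 1/8 s, in which the tool goes at most 62.5 mm and 10.7 degrees, less where a joint would pass 70% of its speed; a pose out of reach is approached as far as the arm can. A call with a gripper value outside its range is refused whole. The fingers move at their own pace and stop on an object; the grip force is fixed at half the most. Time passes only in rows, so rows that repeat a pose let the fingers close. It gives the time, the measured TCP pose, the force, the opening and the grip force at its end, in the units of the state.
- state(): the state, without advancing time (a new reading comes with each control period).
- grab_frame(name): name is "scene" or "side" or "wrist"; returns (picture, depth): 420x560x3 uint8, red, green, blue; 420x560 float32, m along the optical axis (not along the pixel's ray), 0 where there is no reading.
- camera_params(name): a dict with "fovy" (degrees; the focal length in pixels is half the picture's height over the tangent of half this angle, whatever the lens; pixels are square), "cx", "cy" (the principal point, pixels), "rvec" (rotation vector, rad) and "tvec" (3), from world to camera coordinates, as OpenCV has them; the wrist camera has in their place "hand_eye" (4x4, takes a point from camera to tool coordinates, whose origin is the TCP and whose axes are the flange's). Camera axes: x right, y down, z forward; pixel columns grow to the right and rows downward; lengths in m; the calibration is good to about 2 mm. The wrist camera is an equidistant fisheye: a pixel r from the principal point sees the ray r / f radians off the axis. A picture is of the moment at which its call begins: read the wrist's pose just before it. camera_params takes no time and is no camera call.
- job_done(): hands the job in; it is judged then, once.
The state is a dict: "time": time; "joint_pos": joint angles; "joint_vel": joint speeds; "joint_efforts": joint torques, N m; "tool_pos": TCP position; "tool_rot": TCP orientation; "contact_force": force on the tool from outside, world axes, zero at the start; "ft_torque": the same for the moment, N m; "gripper_width": opening from 0.0 (shut) to 1.0 (fully open); "grasp_force": force on a finger pad.
Only numpy, scipy, OpenCV 4.12 (cv2) and the standard library are available. Lean on these libraries where they do the work, as an engineer would, in place of code of your own. Each camera call takes 0.05 s, during which the arm holds its last target. There are 200 camera calls.

## Task

Hang the small grey parts bin that has the hooked lip along its back edge on the rail stand: hook the lip over the upper rail anywhere along it, swing the bin down so that it hangs level and square with its back flat against the lower bar, and let go. Leave the similar bin without a lip where it stands.

Things in the scene. Friction and masses are not known exactly. Their poses are not given: they have to be found in the camera images.
- hook_bin_mid (a point): Centre (26 mm up, half its height) of the loose hook bin: open grey sheet-metal bin, 80 long (x, front label at -x, hooked lip on the +x rim) x 50 wide (y) x 52 mm high (z) without the lip, walls 2.5 mm, 70 to 130 g, empty. Gripped across its 50 mm width by the side walls. Starts upright on the worktop, lip on the side away from the robot.
- hook_lip (a point): Middle of the ceiling of the channel under the hook bin's lip, 50 mm behind (+x) and 23.5 mm above the bin's centre; same axes. The channel is 20 mm wide (x -10 to +10 mm here), as long as the bin is wide, closed in front by the bin's back wall and behind by a downturned edge 2.5 mm thick that reaches 10 mm below the ceiling.
- rail_mid (a point): Middle of the top edge of the fixed rail stand's upper rail, 110 mm above the worktop; x to the back (away from the robot), y along the rail, z up. Upright flat dark steel bar, 250 long (y) x 5 thick (x) x 22 mm high, nothing above it; foot plate 75 x 250 x 6 mm. The hung bin is on the front (-x) side, its centre 57 mm in front of this point and 23.5 mm below.
- lower_bar (a point): Middle of the front face of the stand's lower bar: 18.5 mm in front of (-x) and 44 mm below the rail point, same axes; bar 250 long x 10 mm high. The bin's back bears here when its lip hangs on the rail. It stands so far forward that the lip passes over the rail only with the bin's front tipped up: 25 to 30 degrees leaves about 4 mm either way.
- plain_bin_mid (a point): Centre (26 mm above its underside) of the other loose bin: the same grey bin, 80 x 50 x 52 mm, same axes, but without any lip on its back rim. It is to be left alone.
There are look-alikes about, which are no part of the job. What is shaped like the part that bears hook_bin_mid but yellow is not meant.

How it is judged:
At the end, for the whole second after the job is handed in: The hook bin hangs at rest on the front of the stand with its lip over the upper rail, within 10 degrees of upright and of square to the rail: its centre is 42 to 72 mm in front of the rail's middle plane, 13.5 to 33.5 mm below the rail top and within 105 mm of the rail's middle along the rail (x of hook_bin_mid in the frame of rail_mid between -0.072 and -0.042 m and z of hook_bin_mid in the frame of rail_mid between -0.0335 and -0.0135 m and y of hook_bin_mid in the frame of rail_mid between -0.105 and 0.105 m and angle between hook_bin_mid's own z axis and vertical below 0.175 rad and angle between the x axis of hook_bin_mid and the x axis of rail_mid, either way round below 0.175 rad and linear speed of hook_bin below 0.02 m/s); the robot touches nothing.
It fails at once if the bin without a lip is moved by more than 20 mm (distance of plain_bin_mid from where it was at the start of the episode above 0.02 m).
It also fails if it takes over 35 s, if anything falls off the work surface, if the arm or the gripper's body presses on something with over 40 N, if the wrist force passes 120 N, or if a joint passes its speed limit or range.

## Working session

There is one attempt and no reset: what is moved stays moved. The work goes in short steps, Python scripts to look and compute and a tool call to move; the robot and the scene stay as the last step left them, time stands still between calls to the robot, and variables do not carry over. Pictures are saved under pics/ and viewed, at most 10 in all, crops included, and the job is handed in when it is done.

Besides the shell and the picture viewer there is one more tool, called after "Call:" as name(argument=value, ...), one argument or row to a line, values as JSON. jog_arm: Moves the arm, as the interface text tells. Its arguments: {"type":"object","properties":{"targets":{"type":"array"}},"required":["targets"]}

```bash
mkdir -p pics
cat > h.py <<'E'
from plant import *
import numpy as np, cv2
from scipy.spatial.transform import Rotation as R
def shot(n,fn):
    im,d=grab_frame(n); cv2.imwrite('pics/'+fn+'.png',im[:,:,::-1]); np.save('pics/'+fn+'.npy',d); return im,d
def cloud(n,d):
    p=camera_params(n); f=210/np.tan(np.radians(p['fovy']/2))
    v,u=np.mgrid[0:420,0:560]
    X=np.stack([(u-p['cx'])/f*d,(v-p['cy'])/f*d,d],-1)
    Rm=R.from_rotvec(np.ravel(p['rvec'])).as_matrix()
    return (X-np.ravel(p['tvec']))@Rm
E
python3 - <<'E'
from h import *
a,_=shot('scene','s0');b,_=shot('side','d0')
cv2.imwrite('pics/both.png',cv2.resize(np.vstack([a,b]),None,fx=.71,fy=.71)[:,:,::-1])
print(state()['time'],camera_params('scene'),camera_params('side'))
E
```

```text
0.1 {'fovy': 54.59170393789125, 'cx': 279.9678237018674, 'cy': 207.4099752928808, 'rvec': array([ 2.12561193, -0.68017304,  0.32402558]), 'tvec': array([-0.47266099,  0.2813315 ,  0.75438427])} {'fovy': 56.55778651528771, 'cx': 278.37811234585797, 'cy': 210.32532000544336, 'rvec': array([ 0.09622951, -2.84267491,  1.27904505]), 'tvec': array([0.5800428 , 0.09501153, 0.95698045])}
```

View pics/s0.png

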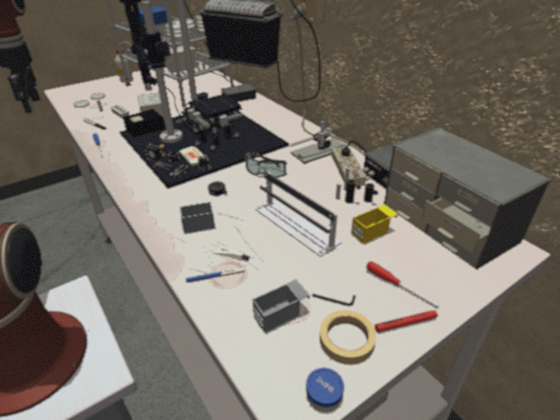

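View pics/d0.png

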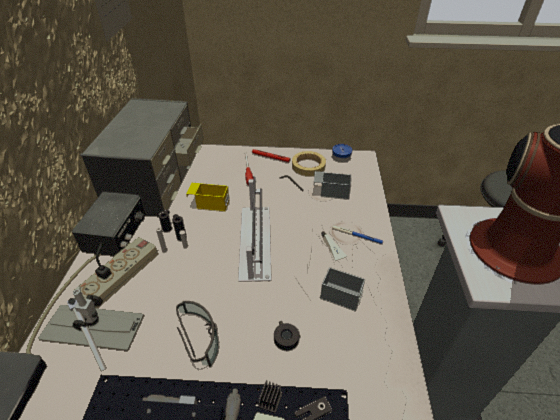

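Scene view: the hook bin with its lip is at about (280,305), the plain bin at (198,217), and the stand runs from (265,185) to (335,240). The side view shows the hook bin at (333,185), the plain bin at (343,288), and the rail from (252,185) to (258,275).

Run:
```python
from h import *
from plant import *
def box(P):
    r=cv2.minAreaRect((P[:,:2]*1000).astype(np.float32)); return np.round(r[0],1),np.round(r[1],1),round(r[2],1)
for n,f,win in (('scene','s0',{'hook':(245,315,275,335),'plain':(175,222,195,240),'stand':(250,345,170,255)}),('side','d0',{'hook':(305,358,168,202),'plain':(312,372,262,312),'stand':(232,278,165,285)})):
    C=cloud(n,np.load(f'pics/{f}.npy'));D=np.load(f'pics/{f}.npy')
    for k,(a,b,c,d) in win.items():
        Q=C[c:d,a:b].reshape(-1,3); ok=D[c:d,a:b].ravel()>0; Q=Q[ok]
        print(n,k,'table z',np.round(np.percentile(Q[:,2],[5,50,99]),4))
        for lo,hi in ((.015,.07),(.044,.065)) if k!='stand' else ((.02,.13),(.09,.12),(.055,.075)):
            P=Q[(Q[:,2]>lo)&(Q[:,2]<hi)]
            if len(P)>5: print('  ',lo,hi,len(P),box(P),np.round(P.min(0),3),np.round(P.max(0),3))
```

```text
scene hook table z [-0.001  0.002  0.054]
   0.015 0.07 1406 (array([ 442.8, -192. ]), array([ 52.4, 104.9]), 85.1) [ 0.39  -0.222  0.015] [ 0.496 -0.162  0.056]
   0.044 0.065 598 (array([ 443.9, -191.9]), array([ 52. , 102.8]), 85.2) [ 0.391 -0.222  0.044] [ 0.496 -0.163  0.056]
scene plain table z [-0.0013  0.0017  0.0532]
   0.015 0.07 750 (array([433.5, 168. ]), array([55.8, 82. ]), 69.1) [0.388 0.13  0.015] [0.479 0.205 0.056]
   0.044 0.065 225 (array([434.2, 167.4]), array([53.5, 79.6]), 69.5) [0.39  0.131 0.044] [0.478 0.205 0.056]
scene stand table z [-0.0011  0.0019  0.1104]
   0.02 0.13 1340 (array([689.4,  65.6]), array([342.7, 261.9]), 52.3) [ 0.607 -0.108  0.02 ] [0.892 0.28  0.113]
   0.09 0.12 616 (array([643.1,  17.5]), array([ 19.5, 251. ]), 5.6) [ 0.622 -0.108  0.09 ] [0.664 0.142 0.113]
   0.055 0.075 442 (array([634.9,  17.3]), array([ 34.7, 250.2]), 5.2) [ 0.607 -0.108  0.056] [0.663 0.141 0.075]
side hook table z [-0.002   0.0043  0.0529]
   0.015 0.07 770 (array([ 451.2, -217.1]), array([107.6, 142.6]), 15.8) [ 0.392 -0.282  0.015] [ 0.52  -0.158  0.055]
   0.044 0.065 264 (array([ 444.4, -189.6]), array([ 57., 101.]), 85.3) [ 0.393 -0.22   0.044] [ 0.495 -0.158  0.055]
side plain table z [-0.0018  0.0014  0.0526]
   0.015 0.07 971 (array([433.4, 170. ]), array([54.1, 82.8]), 70.9) [0.388 0.132 0.015] [0.48  0.207 0.055]
   0.044 0.065 301 (array([434.5, 169.5]), array([54.2, 80.1]), 70.3) [0.39  0.132 0.044] [0.479 0.206 0.055]
side stand table z [-0.0022  0.0016  0.11  ]
   0.02 0.13 739 (array([648.2, -60.8]), array([ 40.5, 413. ]), 7.8) [ 0.609 -0.263  0.02 ] [0.693 0.144 0.113]
   0.09 0.12 281 (array([642.5,  20.3]), array([ 19.3, 249.8]), 5.4) [ 0.622 -0.105  0.091] [0.663 0.144 0.113]
   0.055 0.075 280 (array([637.1,  18.8]), array([ 31.3, 251.6]), 5.8) [ 0.609 -0.108  0.055] [0.664 0.143 0.075]
```

```bash
cat >> h.py <<'E'
def toolR(yaw,tilt=0):
    # tool z down, tool y = +-bin y, tilted about bin y by tilt (deg); picks the half turn nearest to now
    B=R.from_euler('z',yaw,degrees=True)*R.from_euler('y',tilt,degrees=True)
    now=R.from_quat(state()['tool_rot'],scalar_first=True)
    c=[B*R.from_euler('x',180,degrees=True)*R.from_euler('z',a,degrees=True) for a in (0,180)]
    return min(c,key=lambda r:(now.inv()*r).magnitude())
def delta(p,Rt):
    s=state(); now=R.from_quat(s['tool_rot'],scalar_first=True)
    sh=now.inv().apply(np.array(p)-s['tool_pos'])/.025
    return np.round(sh,2).tolist(), np.round(np.degrees((now.inv()*Rt).as_rotvec())/8,2).tolist()
E
python3 - <<'E'
from h import *
for n,f,(a,b,c,d) in (('scene','s0',(250,345,170,255)),('side','d0',(232,278,165,285))):
    D=np.load(f'pics/{f}.npy');P=cloud(n,D)[c:d,a:b].reshape(-1,3)[D[c:d,a:b].ravel()>0]
    for lo,hi in ((.1,.106),(.106,.12),(.06,.07),(-.02,.003)):
        Q=P[(P[:,2]>lo)&(P[:,2]<hi)&(P[:,1]>-.1)&(P[:,1]<.13)&(P[:,0]<.67)]
        if hi<.01: print('tab',np.median(Q[:,2]));continue
        k=np.polyfit(Q[:,1]-.018,Q[:,0],1);r=Q[:,0]-np.polyval(k,Q[:,1]-.018)
        print(n,lo,len(Q),np.degrees(np.arctan(k[0])),k[1],np.percentile(r,[2,50,98]).round(4),Q[:,2].max())
s=state();print(s['tool_pos'],R.from_quat(s['tool_rot'],scalar_first=True).as_matrix().round(2).tolist(),camera_params('wrist'))
print(delta([.43,.2,.2],toolR(-4.9)),delta([.432,-.19,.15],toolR(-4.9)))
E
```

```text
scene 0.1 138 -6.2932317031419185 0.6370196940392939 [-0.0028 -0.0005  0.0129] 0.10597771251192782
scene 0.106 199 -5.717147541774873 0.6376398940261173 [-0.0029 -0.0003  0.0037] 0.11291054439928909
scene 0.06 175 -3.32138455586748 0.622969075971946 [-0.0076 -0.0011  0.0203] 0.06998506209021305
tab 0.0006263967657005781
side 0.1 28 -7.50793728715535 0.6391034310803005 [-0.0092 -0.0001  0.0087] 0.10572609423761145
side 0.106 144 -5.920007887914322 0.6386377714290468 [-0.0023 -0.      0.0024] 0.11182030385108116
side 0.06 52 -10.369502632524693 0.627143876152562 [-0.0124 -0.0015  0.0166] 0.0699991169439381
tab -0.00021769415657499485
[0.19209724 0.59416731 0.23019215] [[-0.95, 0.31, -0.0], [0.31, 0.95, -0.0], [0.0, -0.0, -1.0]] {'fovy': 65.70646984690485, 'cx': 281.18775802826696, 'cy': 205.19871450980042, 'hand_eye': array([[-4.31163775e-04, -9.62569848e-01, -2.71033396e-01,
         6.90029603e-02],
       [ 9.99999907e-01, -4.12100945e-04, -1.27245542e-04,
        -9.02982459e-04],
       [ 1.07896035e-05, -2.71033425e-01,  9.62569936e-01,
        -1.42762174e-01],
       [ 0.00000000e+00,  0.00000000e+00,  0.00000000e+00,
         1.00000000e+00]])}
([-13.91, -12.07, 1.23], [-0.01, -0.0, -1.63]) ([-18.78, -26.89, 3.25], [-0.01, -0.0, -1.63])
```

Call:
jog_arm(
  targets=[
    [[-13.9,-12.1,1.2],[0,0,-1.63],100],
    [[-13.9,-12.1,1.2],[0,0,-1.63],100],
    [[-13.9,-12.1,1.2],[0,0,-1.63],100],
    [[-13.9,-12.1,1.2],[0,0,-1.63],100],
    [[-13.9,-12.1,1.2],[0,0,-1.63],100],
    [[-13.9,-12.1,1.2],[0,0,-1.63],100],
    [[-18.8,-26.9,3.25],[0,0,-1.63],100],
    [[-18.8,-26.9,3.25],[0,0,-1.63],100],
  ],
)

```text
time: 1.1
tool_pos: [0.3977, 0.1488, 0.1913]
tool_rot: [-0.0, 0.042, 0.999, -0.0]
contact_force: [0.6, 0.1, 1.2]
gripper_width: 1.001
grasp_force: 0.0
```

Run:
```python
from h import *
print(state()['time'],delta([.432,-.19,.15],toolR(-4.9)))
```

```text
1.1 ([-2.52, -13.39, 1.65], [-0.0, -0.0, 0.0])
```

Call:
jog_arm(
  targets=[
    [[-2.5,-13.4,1.65],[0,0,0],100],
    [[-2.5,-13.4,1.65],[0,0,0],100],
    [[-2.5,-13.4,1.65],[0,0,0],100],
    [[-2.5,-13.4,1.65],[0,0,0],100],
    [[-2.5,-13.4,1.65],[0,0,0],100],
    [[-2.5,-13.4,1.65],[0,0,0],100],
    [[-2.5,-13.4,1.65],[0,0,0],100],
    [[-2.5,-13.4,1.65],[0,0,0],100],
  ],
)

```text
time: 2.1
tool_pos: [0.4313, -0.1876, 0.1502]
tool_rot: [-0.0, 0.043, 0.999, 0.0]
contact_force: [-0.1, -0.5, 0.3]
gripper_width: 1.002
grasp_force: 0.0
```

Run:
```python
from h import *
s=state();im,d=shot('wrist','w1')
p=camera_params('wrist');f=210/np.tan(np.radians(p['fovy']/2))
v,u=np.mgrid[0:420,0:560];x=(u-p['cx']);y=(v-p['cy']);r=np.hypot(x,y)+1e-9;t=np.tan(r/f)/r
X=np.stack([x*t*d,y*t*d,d,np.ones_like(d)],-1)@p['hand_eye'].T
W=R.from_quat(s['tool_rot'],scalar_first=True).apply(X[...,:3].reshape(-1,3))+s['tool_pos']
W=W[d.ravel()>0]
Q=W[(abs(W[:,0]-.44)<.09)&(abs(W[:,1]+.19)<.04)]
for lo,hi in ((.044,.06),(.048,.06)):
    P=Q[(Q[:,2]>lo)&(Q[:,2]<hi)];print(len(P),cv2.minAreaRect((P[:,:2]*1000).astype(np.float32)),P.max(0),P.min(0))
print(s['tool_pos'],delta([.432,-.19,.012],toolR(-4.9)))
```

```text
2825 ((443.3906555175781, -192.1138916015625), (50.373931884765625, 102.46975708007812), 85.22252655029297) [ 0.49594009 -0.16361306  0.05406812] [ 0.39049096 -0.22111402  0.04403736]
2578 ((443.3906555175781, -192.1138916015625), (50.373931884765625, 102.46975708007812), 85.22252655029297) [ 0.49594009 -0.16361306  0.05406812] [ 0.39049096 -0.22111402  0.04802955]
[ 0.43125919 -0.1875894   0.1502049 ] ([-0.03, -0.11, 5.54], [0.0, -0.0, 0.01])
```

View pics/w1.png

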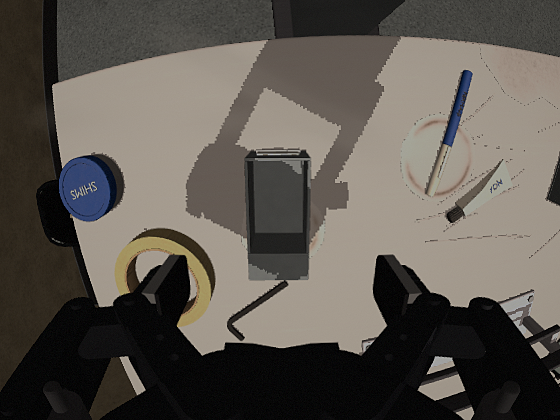

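Wrist view: the hook bin is centred at about (278,215), with the lip at (278,265) and the fingers straddling it. It sits at (0.432,-0.191) with yaw -4.8°, and the tape stays clear of the fingers.

Call:
jog_arm(
  targets=[
    [[0,-0.14,2.2],[0,0,0],85],
    [[0,-0.14,4],[0,0,0],85],
    [[0,-0.14,5.5],[0,0,0],85],
    [[0,-0.14,5.5],[0,0,0],85],
    [[0,-0.14,5.5],[0,0,0],85],
    [[0,-0.14,5.5],[0,0,0],30],
    [[0,-0.14,5.5],[0,0,0],30],
    [[0,-0.14,5.5],[0,0,0],30],
  ],
)

```text
time: 3.15
tool_pos: [0.4331, -0.1928, 0.0155]
tool_rot: [0.002, 0.043, 0.999, -0.001]
contact_force: [-0.3, 0.6, 7.2]
gripper_width: 0.577
grasp_force: 63.4
```

Call:
jog_arm(
  targets=[
    [[0,0,0],[0,0,0],30],
    [[0,0,0],[0,0,0],30],
    [[0,0,0],[0,0,0],30],
    [[0,0,0],[0,0,0],30],
  ],
)

```text
time: 3.65
tool_pos: [0.4331, -0.1928, 0.0156]
tool_rot: [0.002, 0.043, 0.999, -0.001]
contact_force: [-0.8, 1.3, 7.2]
gripper_width: 0.576
grasp_force: 63.4
```

```bash
cat >> h.py <<'E'
def wcloud():
    s=state();im,d=shot('wrist','w%d'%(1000*s['time']))
    p=camera_params('wrist');f=210/np.tan(np.radians(p['fovy']/2))
    v,u=np.mgrid[0:420,0:560];x=(u-p['cx']);y=(v-p['cy']);r=np.hypot(x,y)+1e-9;t=np.tan(r/f)/r
    X=(np.stack([x*t*d,y*t*d,d,np.ones_like(d)],-1)@p['hand_eye'].T)[...,:3].reshape(-1,3)
    X=X[d.ravel()>0]
    return X,R.from_quat(s['tool_rot'],scalar_first=True).apply(X)+s['tool_pos']
E
python3 - <<'E'
from h import *
s=state();print(s['tool_pos'],s['gripper_width'],s['grasp_force'],s['contact_force'])
X,W=wcloud()
Q=W[(abs(W[:,0]-.44)<.09)&(abs(W[:,1]+.191)<.024)&(W[:,2]>.044)&(W[:,2]<.06)]
print(len(Q),cv2.minAreaRect((Q[:,:2]*1000).astype(np.float32)))
print(delta([.43,-.15,.22],toolR(-4.8)))
E
```

```text
[ 0.43309571 -0.19284495  0.01555547] 0.5764782772463339 63.44610929489136 [-0.76441356  1.26727457  7.24598272]
3585 ((425.14544677734375, -190.9995574951172), (69.49966430664062, 47.995853424072266), 0.00382689549587667)
([0.24, 1.68, -8.18], [-0.01, 0.03, -0.01])
```

```bash
cat >> h.py <<'E'
RAIL=np.array([.638,.018,.110]);YAW=5.7;YR=-.03
OFF=np.array([.001,0,-.0104]) # TCP in the bin frame
def plan(th,Lx,Lz):
    Rs=R.from_euler('z',YAW,degrees=True);Rb=Rs*R.from_euler('y',th,degrees=True)
    L=RAIL+Rs.apply([Lx,YR,Lz]); c=L-Rb.apply([.05,0,.0235])
    return delta(c+Rb.apply(OFF),toolR(YAW,th))
E
python3 -c "
from h import *
print(plan(27,.004,.07))"
```

```text
([-5.53, 7.51, -6.25], [0.3, 3.39, -1.3])
```

Call:
jog_arm(
  targets=[
    [[0,0,-1],[0,0,0],30],
    [[0,0,-3],[0,0,0],30],
    [[0,0,-5],[0,0,0],30],
    [[0,0,-7],[0,0,0],30],
    [[0,0,-7],[0,0,0],30],
    [[0,0,-7],[0,0,0],30],
  ],
)

```text
time: 4.45
tool_pos: [0.4308, -0.1916, 0.1876]
tool_rot: [-0.0, 0.043, 0.999, 0.0]
contact_force: [0.4, -0.4, -2.3]
gripper_width: 0.581
grasp_force: 62.5
```

```bash
python3 -c "
from h import *
print(plan(27,.004,.07),state()['joint_pos'])"
```

```text
([-5.6, 7.48, 0.62], [0.31, 3.36, -1.3]) [-5.76514152e-01 -2.98002674e-01  2.00653226e+00 -4.98102037e-05
  1.43360705e+00 -2.06194051e+00]
```

Call:
jog_arm(
  targets=[
    [[-1.4,1.9,0.1],[0.08,0.84,-0.33],30],
    [[-2.8,3.8,0.3],[0.16,1.68,-0.65],30],
    [[-4.2,5.6,0.5],[0.23,2.52,-1],30],
    [[-5.6,7.5,0.6],[0.31,3.36,-1.3],30],
    [[-5.6,7.5,0.6],[0.31,3.36,-1.3],30],
    [[-5.6,7.5,0.6],[0.31,3.36,-1.3],30],
    [[-5.6,7.5,0.6],[0.31,3.36,-1.3],30],
    [[-5.6,7.5,0.6],[0.31,3.36,-1.3],30],
  ],
)

```text
time: 5.45
tool_pos: [0.5862, -0.018, 0.1747]
tool_rot: [-0.232, -0.048, 0.972, -0.012]
contact_force: [0.5, -0.5, -1.0]
gripper_width: 0.574
grasp_force: 62.6
```

Run:
```python
from h import *
print(state()['time'],plan(27,.004,.07))
a,_=shot('scene','s1');b,_=shot('side','d1')
ca=cv2.resize(a[90:290,180:380],None,fx=2,fy=2,interpolation=2);cb=cv2.resize(b[80:280,180:380],None,fx=2,fy=2,interpolation=2)
cv2.imwrite('pics/c1.png',np.hstack([ca,cb])[:,:,::-1])
```

```text
5.45 ([-0.05, 0.03, 0.1], [0.0, 0.02, -0.01])
```

View pics/c1.png

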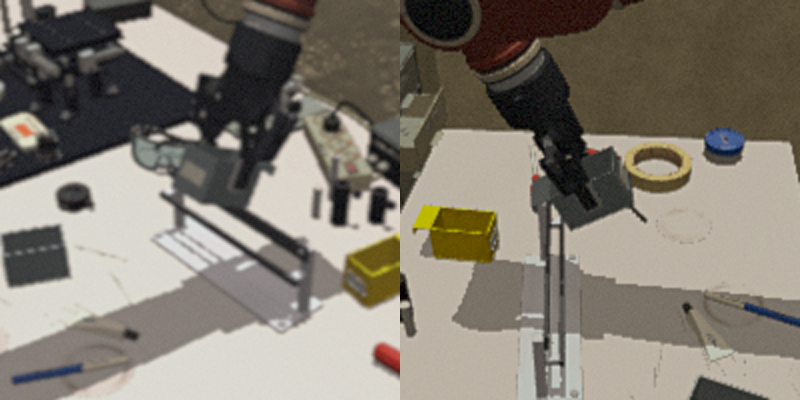

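The bin is held front-up above the rail; in the crop it is at about (600,190) in the side half. Next I check where it sits in the hand using depth.

```bash
cat >> h.py <<'E'
def binframe(tags,roi=.075):
    s=state();Rt=R.from_quat(s['tool_rot'],scalar_first=True)
    Rb=Rt*R.from_euler('x',180,degrees=True)
    if Rb.as_matrix()[0,0]<0: Rb=Rb*R.from_euler('z',180,degrees=True)
    c=s['tool_pos']-Rb.apply(OFF); out={}
    for n,t in tags:
        D=np.load(f'pics/{t}.npy'); P=cloud(n,D)[D>0]; Q=Rb.inv().apply(P-c)*1000
        out[n]=Q[(abs(Q)<roi*1000).all(1)]
    return out
E
python3 - <<'E'
from h import *
o=binframe((('scene','s1'),('side','d1')))
for n,Q in o.items():
    print(n,len(Q))
    def rep(k,m,ax): 
        q=Q[m]; print('  ',k,len(q), np.percentile(q[:,ax],[1,10,50,90,99]).round(1) if len(q)>3 else '')
    x,y,z=Q.T
    rep('front face x',(abs(x+40)<8)&(abs(y)<20)&(abs(z)<18),0)
    rep('bottom z',(abs(z+26)<8)&(abs(y)<20)&(abs(x)<30),2)
    rep('back face x',(abs(x-40)<7)&(abs(y)<20)&(z<10)&(z>-22),0)
    rep('lip top z',(x>44)&(x<61)&(abs(y)<20)&(z>15)&(z<35),2)
    rep('lip xmax',(x>40)&(abs(y)<22)&(z>15)&(z<35),0)
    rep('+y side',(abs(y-25)<8)&(abs(x)<38)&(abs(z)<20),1)
    rep('-y side',(abs(y+25)<8)&(abs(x)<38)&(abs(z)<20),1)
    m=(abs(x+40)<8)&(abs(y)<20)&(abs(z)<18)
    if m.sum()>20: print('front slope deg',np.degrees(np.arctan(np.polyfit(z[m],x[m],1)[0])))
E
```

```text
scene 1914
   front face x 226 [-43.2 -41.8 -40.1 -38.5 -37.2]
   bottom z 0 
   back face x 0 
   lip top z 12 [15.6 16.1 19.1 26.7 26.9]
   lip xmax 18 [43.6 51.3 59.4 61.1 62.2]
   +y side 41 [18.6 21.  22.2 23.4 23.8]
   -y side 332 [-32.5 -30.3 -25.2 -23.7 -22.2]
front slope deg 0.44110786077089487
side 1478
   front face x 63 [-42.2 -41.1 -40.3 -39.2 -39. ]
   bottom z 0 
   back face x 2 
   lip top z 73 [17.4 24.7 25.6 26.8 27.6]
   lip xmax 103 [40.3 42.9 50.7 60.3 62.4]
   +y side 414 [22.6 24.  25.5 28.  32.3]
   -y side 130 [-24.7 -24.  -22.4 -20.5 -19.3]
front slope deg 1.706228645610354
```

```bash
python3 -c "
from h import *
for a in ((.004,.025),(.0037,.012),(.0035,.003)): print(plan(27,*a))"
```

```text
([-0.85, 0.02, 1.7], [0.0, 0.02, -0.01])
([-1.08, 0.02, 2.17], [0.0, 0.02, -0.01])
([-1.23, 0.02, 2.49], [0.0, 0.02, -0.01])
```

Call:
jog_arm(
  targets=[
    [[-0.45,0,0.85],[0,0,0],30],
    [[-0.85,0,1.7],[0,0,0],30],
    [[-0.97,0,1.93],[0,0,0],30],
    [[-1.08,0,2.15],[0,0,0],30],
    [[-1.16,0,2.33],[0,0,0],30],
    [[-1.23,0,2.48],[0,0,0],30],
    [[-1.23,0,2.48],[0,0,0],30],
    [[-1.23,0,2.48],[0,0,0],30],
  ],
)

```text
time: 6.55
tool_pos: [0.5862, -0.017, 0.1042]
tool_rot: [-0.232, -0.048, 0.971, -0.012]
contact_force: [-0.2, -0.1, -1.0]
gripper_width: 0.576
grasp_force: 62.6
```

Run:
```python
from h import *
print(state()['contact_force'])
for a in ((27,.0035,.003),(21,.0012,.003),(15,-.0011,.003),(8,-.0045,.0025),(4,-.006,.0012)): print(a,plan(*a))
b,_=shot('side','d2');a,_=shot('scene','s2')
cv2.imwrite('pics/c2.png',np.hstack([cv2.resize(b[130:230,220:320],None,fx=4,fy=4,interpolation=2),cv2.resize(a[150:250,240:340],None,fx=4,fy=4,interpolation=2)])[:,:,::-1])
```

```text
[-0.23530871 -0.08185718 -0.9928384 ]
(27, 0.0035, 0.003) ([0.03, -0.01, -0.02], [-0.0, 0.01, 0.0])
(21, 0.0012, 0.003) ([-0.04, -0.01, 0.22], [-0.0, -0.74, 0.0])
(15, -0.0011, 0.003) ([-0.13, -0.01, 0.44], [-0.0, -1.49, 0.0])
(8, -0.0045, 0.0025) ([-0.24, -0.01, 0.71], [-0.0, -2.37, 0.0])
(4, -0.006, 0.0012) ([-0.34, -0.01, 0.88], [0.0, -2.87, 0.0])
```

View pics/c2.png

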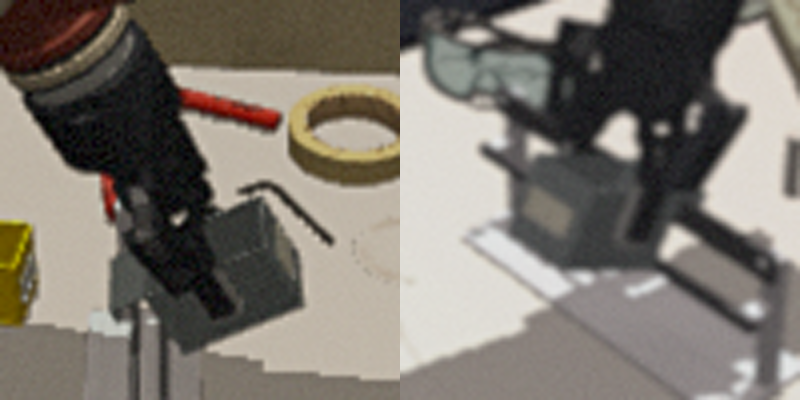

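In the side half the lip at (125,285) covers the rail at (135,305), with no contact force. Now I swing down.

Call:
jog_arm(
  targets=[
    [[-0.02,0,0.11],[0,-0.37,0],30],
    [[-0.04,0,0.22],[0,-0.74,0],30],
    [[-0.085,0,0.33],[0,-1.12,0],30],
    [[-0.13,0,0.44],[0,-1.49,0],30],
    [[-0.19,0,0.58],[0,-1.93,0],30],
    [[-0.24,0,0.71],[0,-2.37,0],30],
    [[-0.24,0,0.71],[0,-2.37,0],30],
  ],
)

```text
time: 7.52
tool_pos: [0.5825, -0.0173, 0.0855]
tool_rot: [-0.07, -0.05, 0.996, -0.003]
contact_force: [0.5, -0.1, -1.3]
gripper_width: 0.577
grasp_force: 62.5
```

Run:
```python
from h import *
print(state()['contact_force'])
for a in ((8,-.0045,.0025),(4,-.006,.0012),(2.5,-.0065,.0005)): print(a,plan(*a))
```

```text
[ 0.536377   -0.1138498  -1.25185114]
(8, -0.0045, 0.0025) ([-0.04, -0.02, -0.02], [0.0, -0.01, -0.0])
(4, -0.006, 0.0012) ([-0.08, -0.02, 0.18], [0.0, -0.51, -0.0])
(2.5, -0.0065, 0.0005) ([-0.11, -0.02, 0.26], [0.0, -0.69, -0.0])
```

Call:
jog_arm(
  targets=[
    [[-0.04,0,0.09],[0,-0.25,0],30],
    [[-0.08,0,0.18],[0,-0.5,0],30],
    [[-0.09,0,0.22],[0,-0.6,0],30],
    [[-0.1,0,0.24],[0,-0.65,0],30],
    [[-0.1,0,0.24],[0,-0.65,0],30],
  ],
)

```text
time: 8.15
tool_pos: [0.5845, -0.0171, 0.0793]
tool_rot: [-0.025, -0.05, 0.998, -0.001]
contact_force: [-5.4, -0.1, 4.2]
gripper_width: 0.575
grasp_force: 62.8
```

Run:
```python
from h import *
print(state()['contact_force'],state()['ft_torque'])
b,_=shot('side','d3');a,_=shot('scene','s3')
cv2.imwrite('pics/c3.png',np.hstack([cv2.resize(b[130:230,220:320],None,fx=4,fy=4,interpolation=2),cv2.resize(a[150:250,240:340],None,fx=4,fy=4,interpolation=2)])[:,:,::-1])
```

```text
[-5.43911514 -0.11109398  4.21216936] [-0.11796983  0.81128981  0.02634764]
```

View pics/c3.png

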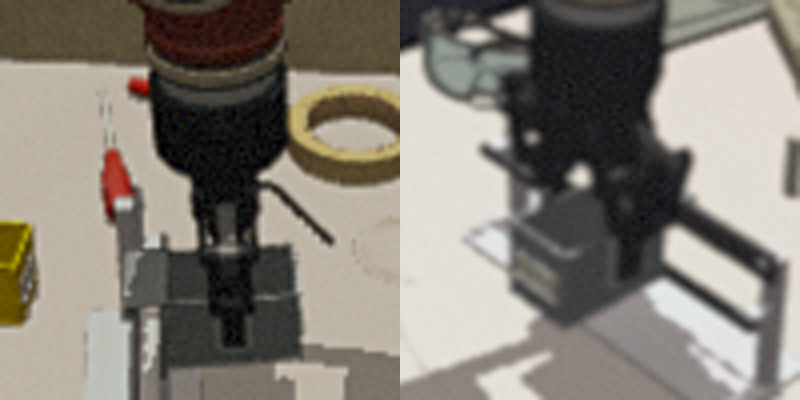

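The bin is nearly level: the bar pushes it forward and the rail carries it, and in the side half the lip at (140,275) is over the rail. Releasing and withdrawing upward.

Call:
jog_arm(
  targets=[
    [[0,0,0],[0,0,0],65],
    [[0,0,0],[0,0,0],75],
    [[0,0,0],[0,0,0],90],
    [[0,0,0],[0,0,0],90],
    [[0,0,0],[0,0,0],90],
    [[0,0,0],[0,0,0],90],
  ],
)

```text
time: 9.0
tool_pos: [0.5849, -0.0171, 0.079]
tool_rot: [-0.024, -0.05, 0.998, -0.001]
contact_force: [0.2, 0.4, 0.3]
gripper_width: 0.898
grasp_force: 0.0
```

Call:
jog_arm(
  targets=[
    [[0,0,-0.4],[0,0,0],90],
    [[0,0,-1.2],[0,0,0],90],
    [[0,0,-2.5],[0,0,0],90],
    [[0,0,-4],[0,0,0],90],
    [[0,0,-6],[0,0,0],90],
    [[0,0,-6],[0,0,0],90],
    [[0,0,-6],[0,0,0],90],
  ],
)

```text
time: 9.88
tool_pos: [0.5924, -0.0164, 0.23]
tool_rot: [-0.024, -0.05, 0.998, -0.001]
contact_force: [-0.7, 0.3, -1.0]
gripper_width: 0.897
grasp_force: 0.0
```

Run:
```python
from h import *
print(state()['time'])
b,db=shot('side','d4');a,da=shot('scene','s4')
Rs=R.from_euler('z',YAW,degrees=True)
for n,d in (('scene',da),('side',db)):
    Q=Rs.inv().apply(cloud(n,d)[d>0]-RAIL)*1000
    x,y,z=Q.T; F=Q[(abs(x+97)<9)&(abs(y+30)<18)&(z>-42)&(z<-5)]
    if len(F)>10:
        A=np.c_[F[:,1]+30,F[:,2]+23.5,np.ones(len(F))];k=np.linalg.lstsq(A,F[:,0],rcond=None)[0];print(n,'front x',k[2],'yaw,pitch deg',np.degrees(k[:2]))
    T=Q[(abs(y+30)<35)&(x>-105)&(x<12)&(z>-4)&(z<10)];print('rim z',np.percentile(T[:,2],[5,50,95]),'y',T[:,1].min(),T[:,1].max(),'x',T[:,0].min(),T[:,0].max())
cv2.imwrite('pics/c4.png',np.hstack([cv2.resize(b[130:230,220:320],None,fx=4,fy=4,interpolation=2),cv2.resize(a[150:250,240:340],None,fx=4,fy=4,interpolation=2)])[:,:,::-1])
```

```text
9.875
scene front x -97.47957069698172 yaw,pitch deg [-0.19315579  1.72002048]
rim z [-3.02557169  2.72143137  5.92313473] y -64.71187123576024 3.1148699934652884 x -98.68765872710655 7.4412379165224465
rim z [-3.08830834  2.06309218  5.01538456] y -62.358899529539286 4.881758498116258 x -96.36516601819851 5.976869568356676
```

View pics/c4.png

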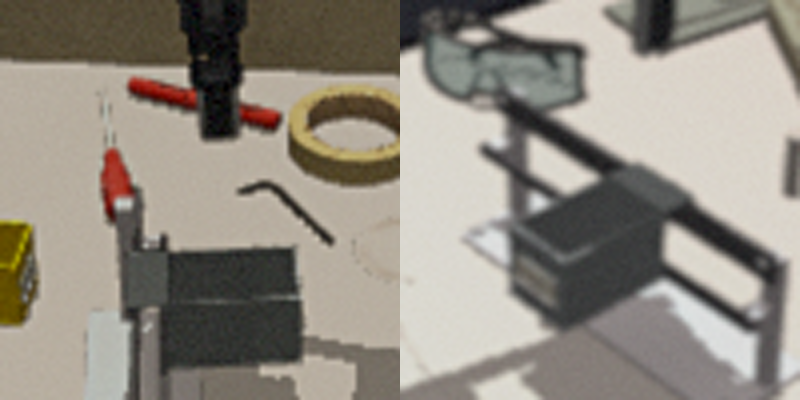

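The bin hangs level and square, with its lip over the rail at (645,185) in the scene half. Its front is 97.5 mm ahead of the rail and the gripper is clear.

```bash
python3 -c "
from plant import *
print(job_done())"
```

```text
the job is handed in; nothing more can be done
None
```

The hook bin is hanging on the upper rail, within about 2° of level and square with its back on the lower bar. I let go, pulled the gripper clear, left the plain bin alone and handed the job in at about 10 s; no verdict came back.

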